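# Chuck a pin and set the rotary stop to its third click

### The arm

A 7-joint arm with a two-finger parallel gripper is mounted at the origin on the work surface. World frame = base frame: x ahead of the robot, y to its left, z up, the work surface at z = 0. Lengths are in mm, angles in rad, forces in N, time in s.
With the tool pointing down it reaches from about 400 to 875 mm from the base axis. Payload 4.4 kg.
Tool frame: the origin (TCP) lies between the finger pads; the fingertips stand ctrl.tip_reach ahead of it and the grasp point (between the pads) lies 8 mm behind it (ctrl.tip_reach is the distance from the TCP to the fingertips, in mm); z points along the fingers, y is the direction in which the jaws open and shut (so a half turn about z gives the same grasp; the last joint's range is limited). The gripper opens to 85 mm and grips with 20 to 120 N. Pads are 22 mm wide; open, the fingers measure 114 mm over their backs; the gripper's body (76 mm by 85 mm) begins 54 mm behind the grasp point. The pads swing forward as they close: fully open they stand 13 mm farther back than shut.
Start: joints at [-1.225, 0.628, 0.038, 1.517, -0.027, 0.996, -0.02], TCP at [260.147, 595.685, 242.313] pointing down, gripper open.
Joint ranges: [-3.06, 3.06], [-0.37, 2.12], [-1.25, 1.32], [0.18, 2.47], [-1.1, 4.24], [0.23, 1.98], [-2.94, 2.94]. Speed limits (rad/s): [2.57, 2.57, 3.14, 3.14, 3.14, 3.14, 3.14].

### API

Orientations are given as [roll, pitch, yaw] about the fixed x, y, z axes, in that order (R = Rz(yaw) Ry(pitch) Rx(roll)).
In Python, from cell import status, viewer, order, ctrl gives the robot as it stands.
- The arm moves only by the tool play_rows, never from a script. Its argument "series" is a list of rows, each a list of 5 numbers: the shift along the tool's x, y, z in cm, then the turn about the tool's z in degrees, then the closure, from 0 (fully open) to 1 (shut). In form: [[x, y, z, yaw, gripper], ...]. A call has 1 to 8 rows; each row is the pose to reach, as a shift and turn from the pose commanded when the call began, along the tool's axes at that moment; what a row does not reach only later rows make up. A row lasts 1/10 s, in which the tool goes at most 50 mm and 8.59 degrees, less where a joint would pass 70% of its speed; a pose out of reach is approached as far as the arm can. A call with a gripper value outside its range is refused whole. The fingers move at their own pace and stop on an object; the grip force is fixed at half the most. Time passes only in rows, so rows that repeat a pose let the fingers close. It gives the time, the measured TCP pose, the force and the opening at its end, in the units of the state.
- status.read_state(): the state, without advancing time (a new reading comes with each control period).
- viewer.get_image(name): name is "scene" or "top" or "wrist"; returns a dict with "img" (400x640x3 uint8, red, green, blue), "vfov" (degrees; the focal length in pixels is half the picture's height over the tangent of half this angle, whatever the lens; pixels are square), "cx", "cy" (the principal point, pixels), "dist_coeffs" ([k1, k2, p1, p2, k3] as OpenCV has them; the pictures are not rectified), "rvec" (rotation vector, rad) and "tvec" (3), from world to camera coordinates, as OpenCV has them; the wrist camera has in their place "tool_from_camera" (4x4, takes a point from camera to tool coordinates, whose origin is the TCP and whose axes are the flange's). Camera axes: x right, y down, z forward; pixel columns grow to the right and rows downward; lengths in mm; the calibration is good to about 2 mm. A picture is of the moment at which its call begins: read the wrist's pose just before it. There is no depth.
- order.finish_job(): hands the job in, once; it reports no verdict.
The state is a dict: "clock": time; "qpos": joint angles; "qd": joint speeds; "tau": joint torques, N m; "eef_pos": TCP position; "tool_rot": TCP orientation; "force": force on the tool from outside, world axes, zero at the start; "torque": the same for the moment, N m; "width": finger opening in mm.
Only numpy, scipy, OpenCV 4.12 (cv2) and the standard library are available. Lean on these libraries where they do the work, as an engineer would, in place of code of your own. Each camera call takes 0.05 s, during which the arm holds its last target. There are 200 camera calls.

### The job

Get the pin-drilling fixture ready: turn the chuck's knurled sleeve clockwise (seen from above) until all three jaws grip the pin standing in it, and let go of the sleeve. Then pinch the black bar knob of the rotary stop and turn it clockwise, counting the clicks from its home stop, to the third stop and never past it to the fourth. Finish while holding: keep the knob gripped between both fingers, still, at the third stop; keep the pin upright in the chuck and leave the other parts on the bench alone.

Things in the scene. Friction and masses are not known exactly. Their poses are not given: they have to be found in the camera images.
- chuck_unit: grey cast foot of the fixture chuck, bolted to the bench, round, 92 mm across at the bench and 72 mm above, 40 mm high; origin at the centre of its underside, z up along the chuck's axis. The chuck and the rotary stop may stand either way round, left or right
- sleeve_grip (a point): point on the chuck's vertical axis, 65 mm above the bench, at the height to grip the knurled dark steel sleeve. The sleeve is a plain ring 54 mm in outer diameter (40 mm inner), from 42 to 78 mm above the bench; the jaws stand up to 85 mm and the pin to 96 mm inside it. Its x axis turns with the sleeve
- sleeve (a joint): sleeve angle in rad: 0 is fully open, grows clockwise seen from above; starts between 0 and 0.25. Each jaw moves inwards 4 mm per rad, so the jaws meet the pin at about 1.0; a hard stop lies at 1.2 with the pin firmly gripped. Takes about 0.3 N m to turn, up to about 0.6 N m at the end of the closing, and stays where it is left
- jaw0: first of three steel jaws, 6 mm wide, 38 mm tall, that slide radially inside the sleeve, coupled to it; this one on the chuck unit's +x side. The origin lies on the chuck's axis (while open), 66 mm above the bench
- jaw1: second jaw, 120 degrees counterclockwise from the first, seen from above
- jaw2: third jaw, 240 degrees counterclockwise from the first, seen from above
- pin: loose plain steel pin, 14 mm diameter, 56 mm long, 50 to 95 g, standing upright on the foot between the open jaws (its underside 40 mm above the bench), up to 2 mm off the axis; origin at the centre of its underside, z along it. It is oily: it slides easily on the jaws as they centre it
- stop_unit: grey round foot of the rotary stop, bolted to the bench, 104 mm across, 32 mm high, with a block for the spring plunger on its +x side reaching 97 mm from the axis and 60 mm high; origin at the centre of its underside, z up along the knob's axis
- knob_grip (a point): point on the knob's vertical axis, 88 mm above the bench, mid-height of the black bar grip (48 mm long, 16 mm thick, from 68 to 104 mm above the bench). Its x axis lies along the bar and turns with the knob; its y axis is across the bar, the way to pinch it. Below the bar turns a steel index plate of 90 mm diameter with pins up to 51 mm above the bench. A white line on the bar's top marks the end that points away from the plunger (to the unit's -x) at home
- knob (a joint): knob angle in rad: starts at the home stop, 0 (within 0.06), grows clockwise seen from above. A spring plunger drops between the plate's pins every 24 degrees: stops at 0.419, 0.838, 1.257 (third), 1.676, 2.094; hard ends just beyond 0 and 2.094. Leaving a stop takes 0.15 to 0.2 N m; past half way the plunger pulls on into the next; released, it snaps into the nearest stop
- nut: bystander: hexagon nut, 30 mm across corners, 14 mm high, near the middle between chuck and stop; origin at its underside
- washer: bystander: thick washer, 34 mm diameter, 6 mm high; origin at its underside
- wrench: bystander: wrench 180 mm long lying on the left of the bench; origin at its underside
- bolt: bystander: bolt standing on its 26 mm head, 55 mm high; origin at its underside
- clevis: bystander: fork clevis, 30 x 30 mm, 43 mm high; origin at its underside
- spacer: bystander: tube spacer, 32 mm diameter, 30 mm high; origin at its underside
- link: bystander: dark link plate, 122 mm long, 14 mm high, on the right of the bench; origin at its underside
There are look-alikes about, which are no part of the job. What is shaped like the chuck_unit but orange or red is not meant.

How it is judged:
By the outcome, as a careful person would: the job done as asked, in the order asked, and still so for the second after the job is handed in, while the arm keeps its last pose, push and grip.
It also fails if it takes over 48 s, if anything falls off the work surface, if the arm or the gripper's body presses on something with over 40 N, if the wrist force passes 120 N, or if a joint passes its speed limit or range.

## Working session

There is one attempt and no reset: what is moved stays moved. The work goes in short steps, Python scripts to look and compute and a tool call to move; the robot and the scene stay as the last step left them, time stands still between calls to the robot, and variables do not carry over. Pictures are saved under pics/ and viewed, about 8 in all and at most 12, crops included, and the job is handed in when it is done.

Besides the shell and the picture viewer there is one more tool, called after "Emit:" as a command line: name --pt "numbers of a row" for each row, then --argument value for the rest. play_rows: Moves the arm, as the interface text tells. Its arguments: {"type":"object","properties":{"series":{"type":"array","items":{"type":"array","items":{"type":"number"}}}},"required":["series"]}

```bash
mkdir -p pics
cat > h.py <<'E'
import numpy as np, cv2
from cell import status, viewer, order, ctrl
def grab(name, fn):
    d=viewer.get_image(name); cv2.imwrite('pics/'+fn, d['img'][:,:,::-1]); 
    np.save('pics/'+fn+'.npy', d, allow_pickle=True); return d
def load(fn): return np.load('pics/'+fn+'.npy',allow_pickle=True).item()
def K(d):
    f=200/np.tan(np.radians(d['vfov'])/2); return np.array([[f,0,d['cx']],[0,f,d['cy']],[0,0,1.]])
def Rt(d, st=None):
    if 'rvec' in d: return cv2.Rodrigues(np.array(d['rvec'],float))[0], np.array(d['tvec'],float).reshape(3)
    r,p,y=st['tool_rot']; from scipy.spatial.transform import Rotation as Ro
    T=np.eye(4);T[:3,:3]=Ro.from_euler('xyz',[r,p,y]).as_matrix();T[:3,3]=st['eef_pos']
    M=np.linalg.inv(T@np.array(d['tool_from_camera'])); return M[:3,:3],M[:3,3]
def ray(d,uv,z,st=None):
    R,t=Rt(d,st); uv=np.array(uv,float).reshape(-1,1,2)
    n=cv2.undistortPoints(uv,K(d),np.array(d['dist_coeffs'],float)).reshape(-1,2)
    v=np.c_[n,np.ones(len(n))]@R; c=-R.T@t
    return c+v*((z-c[2])/v[:,2])[:,None]
def proj(d,P,st=None):
    R,t=Rt(d,st); return cv2.projectPoints(np.array(P,float).reshape(-1,1,3),cv2.Rodrigues(R)[0],t,K(d),np.array(d['dist_coeffs'],float))[0].reshape(-1,2)
E
python3 - <<'E'
from h import *
print(status.read_state(), ctrl.tip_reach)
a=grab('top','top0.png'); b=grab('scene','scene0.png')
print(Rt(a),Rt(b))
E
```

```text
{'clock': 0.0, 'qpos': array([-1.22481626,  0.62935467,  0.03842976,  1.5183653 , -0.02698642,
        0.99630413, -0.02000335]), 'qd': array([ 0.00125051,  0.00085996, -0.00127553, -0.00080386,  0.00063207,
       -0.00215086, -0.00065944]), 'tau': array([-7.65459081e-04, -5.63388312e+01,  1.22620672e+00, -1.93443328e+01,
        1.09664927e-02,  1.03984354e-02,  4.19750540e-05]), 'eef_pos': array([259.88464599, 595.12414749, 241.3841835 ]), 'tool_rot': array([-3.13967915e+00,  2.99625675e-05,  2.72982658e+00]), 'force': array([-0.45988928, -0.65719896,  0.19498679]), 'torque': array([-0.01364954,  0.00228479,  0.00322397]), 'width': 85.63886453294403} 11.0
(array([[-0.01681424, -0.99960471,  0.02253221],
       [-0.99397525,  0.01426996, -0.10867187],
       [ 0.10830738, -0.0242237 , -0.99382228]]), array([ -31.93191516,  563.8531112 , 1030.00217384])) (array([[-0.16735646,  0.9858944 , -0.00201236],
       [ 0.8632137 ,  0.1455446 , -0.48340342],
       [-0.47629184, -0.08263778, -0.87539539]]), array([ 109.68089427, -431.77520973, 1115.29661806]))
```

View pics/top0.png

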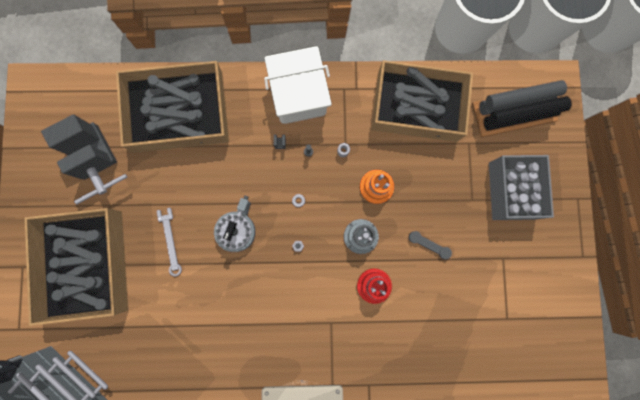

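View pics/scene0.png

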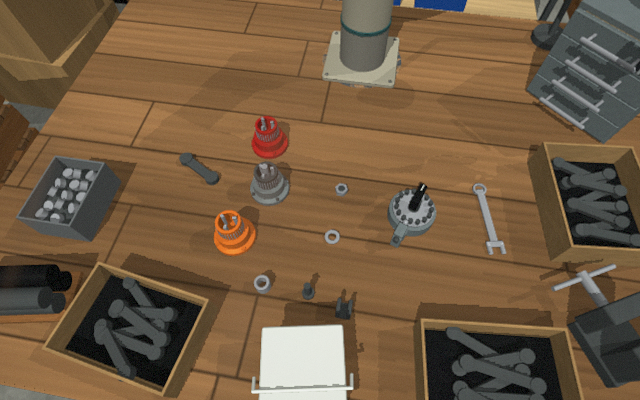

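Candidates for the chuck in the top view are grey (362,237), orange (377,186) and red (374,287), so the grey one is right. The rotary stop is at (235,230) with its plunger at (243,205). I'll check the choice in a close crop and measure.

Run:
```python
from h import *
d=load('top0.png'); s=load('scene0.png')
a=d['img'][190:280,195:405]; a=cv2.resize(a,None,fx=3.8,fy=3.8,interpolation=cv2.INTER_CUBIC)
b=s['img'][145:260,235:450]; b=cv2.resize(b,(798,427)[:2],interpolation=cv2.INTER_CUBIC)[:,:]
b=cv2.resize(b,(a.shape[1],250))
cv2.imwrite('pics/crop1.png',np.vstack([a,b])[:,:,::-1]); print(a.shape)
print('chuck z40',ray(d,(362,237),60), ray(s,(267,178),60))
print('stop',ray(d,(234,232),40), ray(s,(413,211),40))
for n,uv,z in [('orange',(377,186),50),('red',(374,287),50),('nut',(298,246),7),('washer',(298,200),3),('link',(430,245),7),('wrench',(170,240),5)]: print(n,ray(d,uv,z).round())
```

```text
(342, 798, 3)
chuck z40 [[ 476.55801276 -157.38316843   60.        ]] [[ 489.83089151 -156.73382702   60.        ]]
stop [[495.18987977 168.34839174  40.        ]] [[508.16340908 172.83853945  40.        ]]
orange [[ 608. -202.   50.]]
red [[ 351. -185.   50.]]
nut [[457.   6.   7.]]
washer [[580.   4.   3.]]
link [[ 454. -346.    7.]]
wrench [[478. 342.   5.]]
```

View pics/crop1.png

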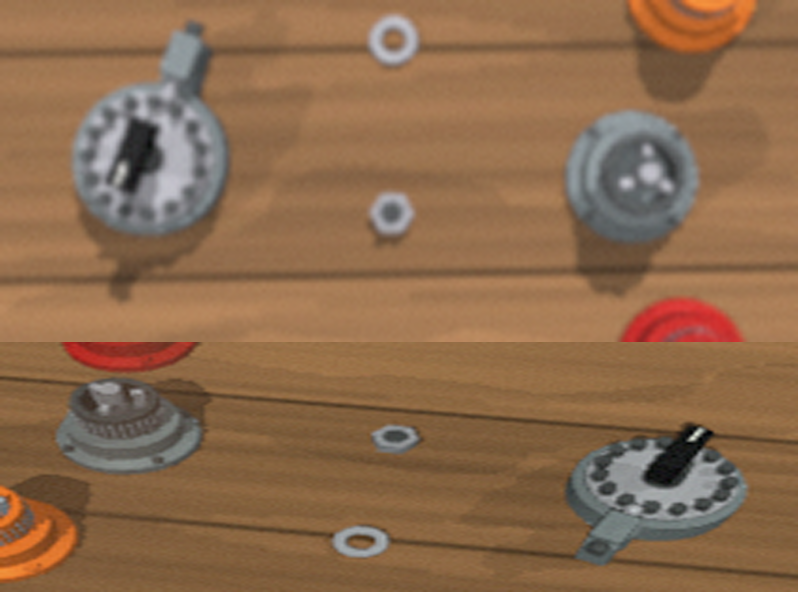

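The crop confirms the grey chuck, with pin and three jaws, at crop (632,175). The stop with the black bar is at (140,158), its white-line end lower left. Next I'll move over the stop and take a closer look on the way to the chuck.

```bash
cat >> h.py <<'E'
from scipy.spatial.transform import Rotation as Ro
def shift(P,st=None):
    st=st or status.read_state(); R=Ro.from_euler('xyz',st['tool_rot']).as_matrix()
    return (R.T@(np.array(P,float)-st['eef_pos'])/10).round(2)
E
python3 - <<'E'
from h import *
w=viewer.get_image('wrist'); print(np.round(w['tool_from_camera'],3),w['vfov'])
print(shift((470,160,300)),shift((440,-150,300)))
E
```

```text
[[ 1.00000e-03 -9.49000e-01 -3.15000e-01  8.04440e+01]
 [ 1.00000e+00  1.00000e-03 -0.00000e+00  2.07000e-01]
 [ 1.00000e-03 -3.15000e-01  9.49000e-01 -1.32587e+02]
 [ 0.00000e+00  0.00000e+00  0.00000e+00  1.00000e+00]] 59.23087014558448
[-36.67 -31.49  -5.79] [-46.33 -61.1   -5.75]
```

Emit:
play_rows --pt "-10 -8 -3 8 0" --pt "-20 -16 -5 16 0" --pt "-30 -25 -5 24 0" --pt "-38 -33 -5 32 0" --pt "-38 -33 -5 40 0" --pt "-38 -33 -5 48 0" --pt "-38 -33 -5 50 0" --pt "-38 -33 -5 50 0"

```text
clock: 0.95
eef_pos: [432.2, 236.0, 285.1]
tool_rot: [-3.142, -0.0, 1.857]
force: [1.2, 0.4, -0.2]
width: 85.6
```

Emit:
play_rows --pt "0 0 0 0 0" --pt "0 0 0 0 0" --pt "0 0 0 0 0" --pt "0 0 0 0 0" --pt "0 0 0 0 0" --pt "0 0 0 0 0" --pt "0 0 0 0 0" --pt "0 0 0 0 0"

```text
clock: 1.75
eef_pos: [431.7, 238.0, 285.0]
tool_rot: [-3.142, -0.0, 1.858]
force: [0.6, 0.0, -0.6]
width: 85.6
```

Run:
```python
from h import *
st=status.read_state(); w=grab('wrist','w1.png'); np.save('pics/st1.npy',st,allow_pickle=True)
print(st['eef_pos'],st['tool_rot'],st['qpos'],st['clock'], np.abs(st['qd']).max(), st['force'])
print(shift((483,-157,290)), proj(w,[[500,170,40],[500,170,104]],st))
```

```text
[431.74489164 238.03529216 284.97022685] [-3.14153160e+00 -1.52641648e-05  1.85752866e+00] [-0.79704546  0.36529264  0.32399209  1.89508315 -0.14527787  0.90390074
 -0.11610496] 1.75 0.003753237358274976 [ 0.59617827  0.02694376 -0.6294396 ]
[-39.33  -6.26  -0.5 ] [[368.03070979 227.84243082]
 [374.76597775 253.77383257]]
```

View pics/w1.png

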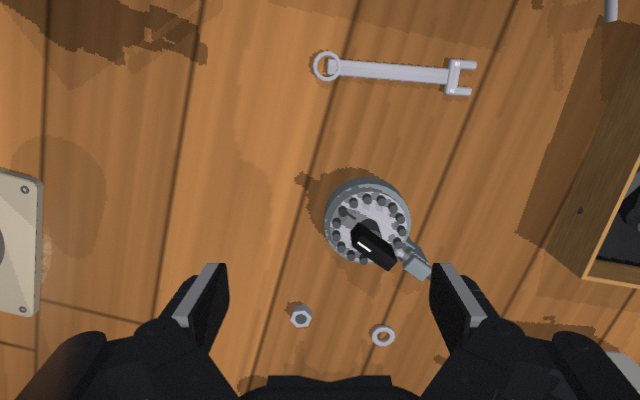

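The wrist view shows the stop at (368,220), its bar with the white line at (358,243)–(390,265), the wrench above it, and the nut and washer below. The calibration agrees to about 1 cm. On to the chuck.

Emit:
play_rows --pt "-5 -0.8 0 0 0" --pt "-10 -1.6 0 0 0" --pt "-15 -2.4 0 0 0" --pt "-20 -3.2 0 0 0" --pt "-25 -4 0 0 0" --pt "-30 -4.8 0 0 0" --pt "-35 -5.6 0 0 0" --pt "-39 -6.2 3 0 0"

```text
clock: 2.6
eef_pos: [484.5, -154.4, 259.8]
tool_rot: [3.135, 0.005, 1.856]
force: [0.7, 1.1, -0.3]
width: 84.9
```

Run:
```python
from h import *
st=status.read_state(); print(st['eef_pos'],shift((483,-157,220)))
```

```text
[ 484.54662432 -154.43348701  259.79560707] [-0.18 -0.25  3.98]
```

Emit:
play_rows --pt "0 0 3 0 0" --pt "0 0 4 0 0" --pt "0 0 4 0 0" --pt "0 0 4 0 0" --pt "0 0 4 0 0"

```text
clock: 3.1
eef_pos: [483.1, -149.7, 218.5]
tool_rot: [3.139, 0.001, 1.859]
force: [-0.0, -0.7, -0.0]
width: 85.4
```

Run:
```python
from h import *
st=status.read_state(); w=grab('wrist','w2.png'); np.save('pics/st2.npy',st,allow_pickle=True)
print(st['eef_pos'],st['tool_rot'],st['clock'],np.abs(st['qd']).max())
print(proj(w,[[483,-157,78],[483,-157,0],[483,-157,96]],st))
```

```text
[ 483.11031349 -149.71356318  218.48078403] [3.13929251e+00 8.25666034e-04 1.85903205e+00] 3.1 0.004441628978281718
[[325.09088304 191.77397193]
 [325.74626876 168.45059578]
 [324.88864817 198.97386807]]
```

View pics/w2.png

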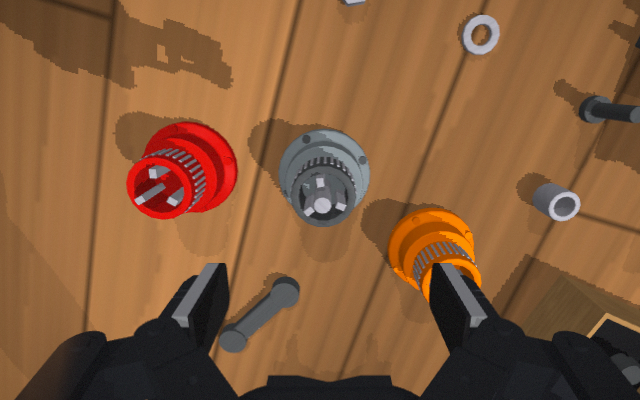

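The grey chuck is centred at u≈325, with its sleeve top at about (324,194). Red is to the left at (165,190) and orange to the right at (440,255). I'll refine from the silhouette extremes.

Run:
```python
from h import *
w=load('w2.png'); st=np.load('pics/st2.npy',allow_pickle=True).item()
hsv=cv2.cvtColor(w['img'],cv2.COLOR_RGB2HSV); m=((hsv[...,1]<70)).astype(np.uint8)
m[:,:270]=0;m[:,380:]=0;m[:110]=0;m[245:]=0
m=cv2.morphologyEx(m,cv2.MORPH_OPEN,np.ones((3,3)))
n,l,s,c=cv2.connectedComponentsWithStats(m);i=1+s[1:,4].argmax();x,y,ww,hh,_=s[i];print('mask u',x,x+ww,'v',y,y+hh)
t=np.linspace(0,2*np.pi,90)
def circ(c,r,z): return proj(w,np.c_[c[0]+r*np.cos(t),c[1]+r*np.sin(t),0*t+z],st)
for c in [(483,-157)]:
  a=circ(c,46,0);b=circ(c,27,78); print('pred u',a[:,0].min(),a[:,0].max(),'v',a[:,1].min(),b[:,1].max())
R=Ro.from_euler('xyz',st['tool_rot']).as_matrix();print(R.round(3))
```

```text
mask u 278 370 v 129 227
pred u 280.84857635382565 370.6045601100338 v 123.01646159847324 222.38715268316784
[[-0.284  0.959  0.002]
 [ 0.959  0.284 -0.   ]
 [-0.001  0.002 -1.   ]]
```

Run:
```python
from h import *
print(shift((483.5,-160.5,57)))
```

```text
[-1.03 -0.3  16.15]
```

Emit:
play_rows --pt "-1 -0.3 3 0 0" --pt "-1 -0.3 6 0 0" --pt "-1 -0.3 9 0 0" --pt "-1 -0.3 12 0 0" --pt "-1 -0.3 14 0 0" --pt "-1 -0.3 15 0 0" --pt "-1 -0.3 16.1 0 0" --pt "-1 -0.3 16.1 0 0"

```text
clock: 3.95
eef_pos: [482.1, -160.7, 55.9]
tool_rot: [-3.141, -0.0, 1.857]
force: [-1.2, 0.2, 0.1]
width: 85.3
```

Emit:
play_rows --pt "0 0 0 0 0.2" --pt "0 0 0 0 0.3" --pt "0 0 0 0 0.4" --pt "0 0 0 0 0.6" --pt "0 0 0 0 0.7" --pt "0 0 0 0 0.7"

```text
clock: 4.55
eef_pos: [481.8, -161.3, 57.5]
tool_rot: [3.141, 0.0, 1.857]
force: [-2.9, -0.1, 8.4]
width: 53.2
```

Run:
```python
from h import *
st=status.read_state(); print({k:np.round(v,3) for k,v in st.items()}, shift((483.5,-160.5,57)))
```

```text
{'clock': np.float64(4.55), 'qpos': array([ 0.127,  0.741,  0.213,  2.056, -0.392,  0.382,  0.938]), 'qd': array([-0.001, -0.   ,  0.001,  0.002,  0.001,  0.001, -0.001]), 'tau': array([ -0.312, -46.295,   2.892,  -8.519,  -0.358,  -0.678,  -0.15 ]), 'eef_pos': array([ 481.846, -161.254,   57.533]), 'tool_rot': array([3.141, 0.   , 1.857]), 'force': array([-2.89 , -0.121,  8.399]), 'torque': array([-0.047,  0.61 ,  0.19 ]), 'width': np.float64(53.187)} [0.03 0.18 0.05]
```

Gripped: the width is 53 mm, close to the 54 mm sleeve, and the side force is small. Turning clockwise.

Emit:
play_rows --pt "0 0 0 3 0.8" --pt "0 0 0 7 0.8" --pt "0 0 0 11 0.8" --pt "0 0 0 15 0.8" --pt "0 0 0 19 0.8" --pt "0 0 0 23 0.8" --pt "0 0 0 27 0.8" --pt "0 0 0 30 0.8"

```text
clock: 5.35
eef_pos: [482.1, -161.3, 57.5]
tool_rot: [3.14, 0.0, 1.332]
force: [-1.7, -0.1, 7.9]
width: 53.2
```

Run:
```python
from h import *
st=status.read_state(); print({k:np.round(v,3) for k,v in st.items()})
```

```text
{'clock': np.float64(5.35), 'qpos': array([ 0.046,  0.759,  0.337,  2.058, -0.596,  0.418,  0.611]), 'qd': array([-0.081,  0.023,  0.127,  0.002, -0.19 ,  0.045, -0.323]), 'tau': array([ 1.1900e-01, -4.6382e+01,  4.2230e+00, -8.2520e+00, -3.6200e-01,
       -5.6700e-01,  2.0000e-02]), 'eef_pos': array([ 482.055, -161.27 ,   57.546]), 'tool_rot': array([3.14 , 0.   , 1.332]), 'force': array([-1.675, -0.148,  7.858]), 'torque': array([-0.075,  0.639,  0.215]), 'width': np.float64(53.211)}
```

Emit:
play_rows --pt "0 0 0 3 0.8" --pt "0 0 0 6 0.8" --pt "0 0 0 9 0.8" --pt "0 0 0 12 0.8" --pt "0 0 0 15 0.8" --pt "0 0 0 18 0.8" --pt "0 0 0 21 0.8" --pt "0 0 0 24 0.8"

```text
clock: 6.15
eef_pos: [482.2, -161.3, 57.6]
tool_rot: [3.14, -0.001, 0.913]
force: [-1.8, -0.1, 7.5]
width: 53.0
```

Run:
```python
from h import *
st=status.read_state(); print({k:np.round(v,3) for k,v in st.items() if k in('force','torque','tool_rot','eef_pos','qpos')})
```

```text
{'qpos': array([-0.02 ,  0.78 ,  0.442,  2.06 , -0.744,  0.461,  0.336]), 'eef_pos': array([ 482.206, -161.337,   57.552]), 'tool_rot': array([ 3.14e+00, -1.00e-03,  9.13e-01]), 'force': array([-1.844, -0.065,  7.509]), 'torque': array([0.009, 0.569, 0.292])}
```

Emit:
play_rows --pt "0 0 0 2 0.8" --pt "0 0 0 4 0.8" --pt "0 0 0 6 0.8" --pt "0 0 0 8 0.8" --pt "0 0 0 8 0.8"

```text
clock: 6.65
eef_pos: [482.2, -161.4, 57.5]
tool_rot: [3.14, -0.001, 0.775]
force: [-1.9, 0.7, 7.5]
width: 53.3
```

Run:
```python
from h import *
st=status.read_state(); print({k:np.round(v,3) for k,v in st.items() if k in('force','torque','tool_rot','eef_pos','qpos')})
```

```text
{'qpos': array([-0.042,  0.789,  0.478,  2.061, -0.789,  0.478,  0.242]), 'eef_pos': array([ 482.215, -161.357,   57.539]), 'tool_rot': array([ 3.14e+00, -1.00e-03,  7.75e-01]), 'force': array([-1.92 ,  0.69 ,  7.543]), 'torque': array([0.072, 0.542, 0.023])}
```

Emit:
play_rows --pt "0 0 0 2 0.8" --pt "0 0 0 4 0.8" --pt "0 0 0 6 0.8"

```text
clock: 6.95
eef_pos: [482.3, -161.4, 57.5]
tool_rot: [3.14, -0.001, 0.671]
force: [-1.9, -1.3, 7.9]
width: 53.1
```

Run:
```python
from h import *
st=status.read_state(); print({k:np.round(v,3) for k,v in st.items() if k in('force','torque','tool_rot','eef_pos','width')})
```

```text
{'eef_pos': array([ 482.262, -161.393,   57.544]), 'tool_rot': array([ 3.14e+00, -1.00e-03,  6.71e-01]), 'force': array([-1.893, -1.332,  7.864]), 'torque': array([-0.044,  0.509,  0.712]), 'width': np.float64(53.1)}
```

Emit:
play_rows --pt "0 0 0 2 0.8" --pt "0 0 0 4 0.8" --pt "0 0 0 6 0.8"

```text
clock: 7.25
eef_pos: [484.2, -160.2, 57.5]
tool_rot: [3.14, -0.003, 0.57]
force: [1.1, 1.3, 5.8]
width: 53.2
```

Run:
```python
from h import *
st=status.read_state(); print({k:np.round(v,3) for k,v in st.items() if k in('force','torque','tool_rot','eef_pos','width')})
```

```text
{'eef_pos': array([ 484.173, -160.222,   57.501]), 'tool_rot': array([ 3.14e+00, -3.00e-03,  5.70e-01]), 'force': array([1.077, 1.253, 5.772]), 'torque': array([ 0.145, -0.476,  1.466]), 'width': np.float64(53.217)}
```

The torque rose from 0.7 to 1.5 N m, so the sleeve is at its hard stop. I'll release it and lift.

Emit:
play_rows --pt "0 0 0 0 0.5" --pt "0 0 0 0 0" --pt "0 0 0 0 0" --pt "0 0 0 0 0" --pt "0 0 -3 0 0" --pt "0 0 -7 0 0" --pt "0 0 -11 0 0" --pt "0 0 -16 0 0"

```text
clock: 8.05
eef_pos: [480.6, -160.6, 216.7]
tool_rot: [-3.139, 0.003, 0.564]
force: [0.5, 0.6, -0.7]
width: 85.1
```

Emit:
play_rows --pt "0 0 -1 0 0" --pt "0 0 -1 0 0" --pt "0 0 -1 0 0"

```text
clock: 8.35
eef_pos: [481.3, -160.2, 225.2]
tool_rot: [-3.14, 0.001, 0.565]
force: [-0.8, 0.2, -0.6]
width: 85.5
```

Run:
```python
from h import *
st=status.read_state(); print(st['clock'],st['eef_pos'],st['tool_rot'],st['qpos'].round(2),st['force'])
w=grab('wrist','w3.png'); p=proj(w,[[482.5,-161,80]],st)[0].astype(int); print(p)
a=w['img'][max(p[1]-60,0):p[1]+60,max(p[0]-80,0):p[0]+80]; a=cv2.resize(a,None,fx=4,fy=4,interpolation=cv2.INTER_CUBIC)
cv2.imwrite('pics/crop3.png',a[:,:,::-1])
print('to stop',shift((450,165,240)))
# knob direction estimate from w1: white line
w=load('w1.png'); s1=np.load('pics/st1.npy',allow_pickle=True).item()
print(ray(w,[(370,246),(358,243),(390,265)],104,s1).round(1), ray(w,[(368,220)],48,s1))
```

```text
8.35 [ 481.25520906 -160.23345262  225.15134291] [-3.13968669e+00  7.82008480e-04  5.65458504e-01] [-0.28  0.58  0.83  1.94 -0.56  0.87 -0.15] [-0.75218485  0.20804118 -0.59051248]
[330 182]
to stop [ 14.8  -29.12  -1.48]
[[492.7 176.8 104. ]
 [480.4 176.5 104. ]
 [518.8 162.4 104. ]] [[494.98389873 182.25307986  48.        ]]
```

View pics/crop3.png

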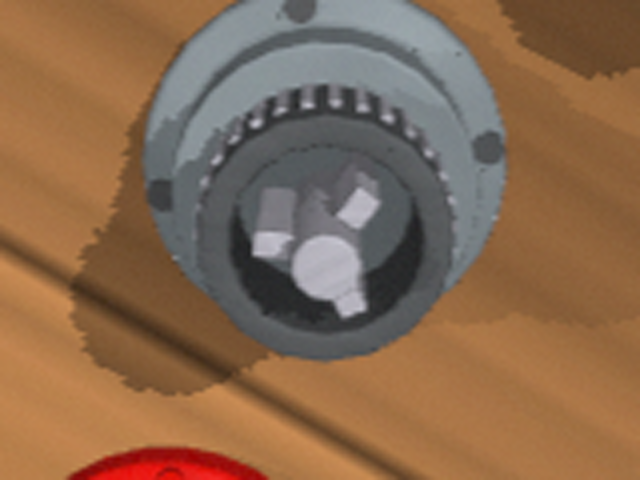

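The crop shows the pin top at (327,267) with the three jaw tops (270,245), (360,208) and (350,303) close around it at pin radius, which fits the hard-stop torque. Next is the stop, turning the tool to about yaw 160°.

Run:
```python
from h import *
print(shift((500,172,235)))
```

```text
[ 19.4  -27.03  -1.  ]
```

Emit:
play_rows --pt "2.4 -3.4 -1 -8 0" --pt "4.8 -6.8 -1 -16 0" --pt "7.2 -10.2 -1 -24 0" --pt "9.6 -13.6 -1 -32 0" --pt "12 -17 -1 -40 0" --pt "14.4 -20.3 -1 -48 0" --pt "16.9 -23.7 -1 -56 0" --pt "19.4 -27 -1 -64 0"

```text
clock: 9.2
eef_pos: [499.8, 172.6, 234.3]
tool_rot: [-3.138, 0.001, 1.688]
force: [1.0, 0.2, -0.4]
width: 85.3
```

Emit:
play_rows --pt "0 0 0 -8 0" --pt "0 0 0 -16 0" --pt "0 0 0 -24 0" --pt "0 0 0 -32 0" --pt "0 0 0 -40 0" --pt "0 0 0 -48 0" --pt "0 0 0 -56 0" --pt "0 0 0 -64 0"

```text
clock: 10.0
eef_pos: [499.9, 170.6, 234.1]
tool_rot: [-3.139, -0.004, 2.805]
force: [-0.7, -0.1, -0.3]
width: 85.3
```

Emit:
play_rows --pt "0 0 0 0 0" --pt "0 0 0 0 0"

```text
clock: 10.2
eef_pos: [500.4, 170.6, 234.9]
tool_rot: [-3.14, -0.002, 2.796]
force: [-0.1, 0.3, -0.7]
width: 85.5
```

Run:
```python
from h import *
st=status.read_state(); print(st['clock'],st['eef_pos'],np.degrees(st['tool_rot']),st['qpos'].round(2))
w=grab('wrist','w4.png');np.save('pics/st4.npy',st,allow_pickle=True)
p=proj(w,[[500,172,90]],st)[0].astype(int); print(p)
x0,y0=max(p[0]-90,0),max(p[1]-70,0); print(x0,y0)
a=w['img'][y0:y0+140,x0:x0+180]; cv2.imwrite('pics/crop4.png',cv2.resize(a,None,fx=4,fy=4,interpolation=cv2.INTER_CUBIC)[:,:,::-1])
```

```text
10.2 [500.43857811 170.5825724  234.93776868] [-1.79919898e+02 -1.29657130e-01  1.60190204e+02] [-0.54  0.47  0.23  1.87 -0.15  0.82  0.99]
[330 181]
240 111
```

View pics/crop4.png

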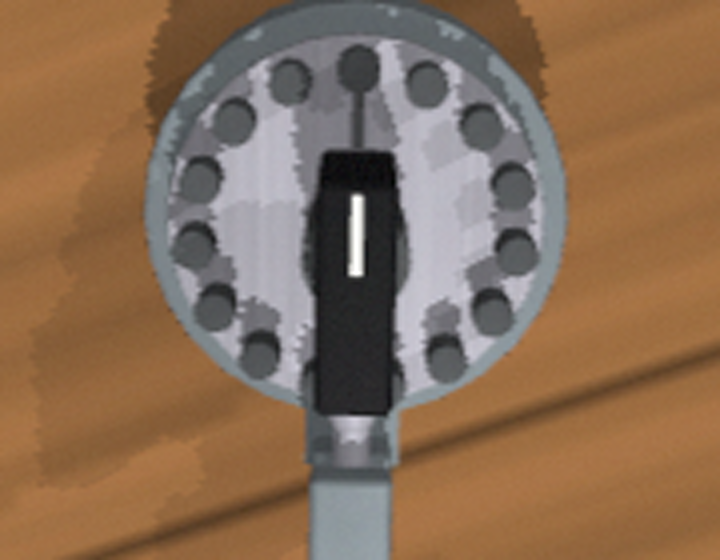

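The bar runs straight along the image columns. Its top face spans crop u 318–393 and v 187–413, centre about (355,300). The white line goes from (357,195) to (355,275).

Run:
```python
from h import *
w=load('w4.png'); st=np.load('pics/st4.npy',allow_pickle=True).item()
f=lambda u,v:(240+u/4,111+v/4)
P=ray(w,[f(357,195),f(355,275),f(355.5,187),f(355,413),f(318,300),f(393,300),f(355,300)],104,st);print(P.round(1))
d=P[2]-P[3];e=P[0]-P[1];print(np.linalg.norm(d),np.linalg.norm(P[4]-P[5]),[np.degrees(np.arctan2(x[1],x[0])) for x in (d,e)])
c=(P[2]+P[3])/2;print(c,shift((c[0],c[1],80)))
print(ray(w,[f(356,205)],32,st))
```

```text
[[479.9 178.2 104. ]
 [494.6 172.4 104. ]
 [478.3 178.4 104. ]
 [521.7 162.7 104. ]
 [497.  163.9 104. ]
 [501.9 177.7 104. ]
 [499.4 170.7 104. ]]
46.16180210142108 14.667010420524061 [np.float64(160.09717492574129), np.float64(158.83541371573665)]
[500.00184368 170.56744429 104.        ] [ 3.000e-02 -1.000e-02  1.552e+01]
[[497.04586126 171.66908781  32.        ]]
```

The sizes agree (46×15 mm against 48×16), the bar centre is (500,170.6), and its angle is 160°, matching the tool. Descending and gripping.

Emit:
play_rows --pt "0 0 3 0 0" --pt "0 0 6 0 0" --pt "0 0 9 0 0" --pt "0 0 12 0 0" --pt "0 0 14 0 0" --pt "0 0 15 0 0" --pt "0 0 15.4 0 0" --pt "0 0 15.4 0 0"

```text
clock: 11.05
eef_pos: [501.2, 171.0, 82.2]
tool_rot: [-3.141, -0.0, 2.799]
force: [0.1, -0.7, -0.3]
width: 85.3
```

Emit:
play_rows --pt "0 0 0 0 0.3" --pt "0 0 0 0 0.5" --pt "0 0 0 0 0.6" --pt "0 0 0 0 0.7" --pt "0 0 0 0 0.8" --pt "0 0 0 0 0.9" --pt "0 0 0 0 1" --pt "0 0 0 0 1"

```text
clock: 11.85
eef_pos: [501.0, 169.9, 83.2]
tool_rot: [-3.141, 0.0, 2.798]
force: [-2.3, -2.3, 9.7]
width: 15.5
```

Run:
```python
from h import *
st=status.read_state(); print({k:np.round(v,3) for k,v in st.items() if k!='tau'})
```

```text
{'clock': np.float64(11.85), 'qpos': array([-0.481,  0.705,  0.152,  1.988, -0.22 ,  0.465,  1.06 ]), 'qd': array([-0.001,  0.001,  0.001, -0.003, -0.001, -0.001, -0.001]), 'eef_pos': array([500.998, 169.909,  83.236]), 'tool_rot': array([-3.141,  0.   ,  2.798]), 'force': array([-2.266, -2.313,  9.69 ]), 'torque': array([-0.513,  0.549, -0.109]), 'width': np.float64(15.498)}
```

Emit:
play_rows --pt "0 0 0 3 1" --pt "0 0 0 6 1" --pt "0 0 0 9 1" --pt "0 0 0 12 1" --pt "0 0 0 15 1" --pt "0 0 0 18 1" --pt "0 0 0 21 1" --pt "0 0 0 24 1"

```text
clock: 12.65
eef_pos: [500.6, 169.2, 83.2]
tool_rot: [-3.14, 0.0, 2.377]
force: [-4.1, -4.7, 10.7]
width: 15.1
```

Run:
```python
from h import *
st=status.read_state(); print({k:np.round(v,3) for k,v in st.items() if k in('force','torque','tool_rot','eef_pos','width')})
```

```text
{'eef_pos': array([500.595, 169.182,  83.239]), 'tool_rot': array([-3.14 ,  0.   ,  2.377]), 'force': array([-4.108, -4.657, 10.701]), 'torque': array([-0.851,  0.625, -0.082]), 'width': np.float64(15.087)}
```

Emit:
play_rows --pt "0 0 0 3 1" --pt "0 0 0 6 1" --pt "0 0 0 9 1" --pt "0 0 0 12 1" --pt "0 0 0 15 1" --pt "0 0 0 18 1" --pt "0 0 0 21 1" --pt "0 0 0 24 1"

```text
clock: 13.45
eef_pos: [499.9, 168.7, 83.2]
tool_rot: [-3.139, 0.001, 1.958]
force: [-5.4, -5.7, 12.9]
width: 15.1
```

Run:
```python
from h import *
st=status.read_state(); print({k:np.round(v,3) for k,v in st.items() if k in('force','torque','tool_rot','eef_pos','width')})
```

```text
{'eef_pos': array([499.939, 168.702,  83.232]), 'tool_rot': array([-3.139e+00,  1.000e-03,  1.958e+00]), 'force': array([-5.389, -5.655, 12.929]), 'torque': array([-1.025,  0.898, -0.077]), 'width': np.float64(15.147)}
```

Emit:
play_rows --pt "0 0 0 3 1" --pt "0 0 0 6 1" --pt "0 0 0 9 1" --pt "0 0 0 12 1" --pt "0 0 0 15 1" --pt "0 0 0 18 1"

```text
clock: 14.05
eef_pos: [499.3, 168.5, 83.2]
tool_rot: [-3.138, 0.001, 1.644]
force: [-7.1, -5.7, 14.4]
width: 15.1
```

Run:
```python
from h import *
st=status.read_state(); print({k:np.round(v,3) for k,v in st.items() if k in('force','torque','tool_rot','eef_pos','width')})
```

```text
{'eef_pos': array([499.301, 168.549,  83.205]), 'tool_rot': array([-3.138e+00,  1.000e-03,  1.644e+00]), 'force': array([-7.082, -5.655, 14.371]), 'torque': array([-1.126,  1.132, -0.028]), 'width': np.float64(15.12)}
```

Emit:
play_rows --pt "0 0 0 3 1" --pt "0 0 0 6 1" --pt "0 0 0 6 1" --pt "0 0 0 6 1"

```text
clock: 14.45
eef_pos: [499.1, 168.5, 83.2]
tool_rot: [-3.138, 0.002, 1.54]
force: [-6.8, -6.4, 14.7]
width: 15.3
```

Run:
```python
from h import *
st=status.read_state(); print({k:np.round(v,3) for k,v in st.items() if k in('clock','force','torque','tool_rot','eef_pos','width')})
t=grab('top','top5.png'); w=grab('wrist','w5.png'); s=grab('scene','scene5.png')
a=cv2.resize(t['img'][180:280,190:420],(640,278),interpolation=cv2.INTER_CUBIC)
cv2.imwrite('pics/m5.png',np.vstack([a,cv2.resize(s['img'][140:270,240:460],(640,320),interpolation=cv2.INTER_CUBIC)])[:,:,::-1])
```

```text
{'clock': np.float64(14.45), 'eef_pos': array([499.117, 168.53 ,  83.209]), 'tool_rot': array([-3.138e+00,  2.000e-03,  1.540e+00]), 'force': array([-6.801, -6.389, 14.666]), 'torque': array([-1.139,  1.186, -0.136]), 'width': np.float64(15.317)}
```

View pics/w5.png

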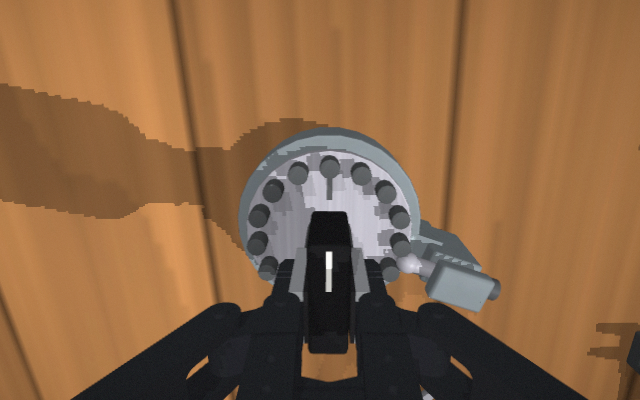

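View pics/m5.png

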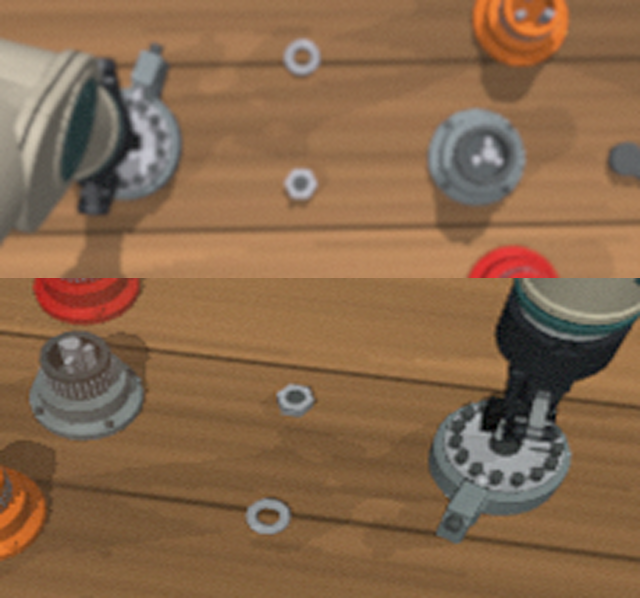

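The wrist view shows the plunger tip at (408,262), seated between two index pins, with the bar still in line with the fingers. The bench views show the pin upright and the nut and washer in place. Handing in.

```bash
python3 -c "
from cell import order,status
print(status.read_state()['clock'],order.finish_job())"
```

```text
the job is handed in; nothing more can be done
14.6 None
```

I turned the grey chuck's sleeve clockwise to its hard stop and let go. I then pinched the knob and turned it to the third stop, where it was still gripped when I handed in at 14.6 s.

- **Chuck:** I turned the gripper about 74° on the sleeve. The moment rose to 1.5 N m, well above the 0.6 N m of closing, and the fingers seemed to slip a little on the sleeve at the end. The crop afterwards shows all three jaws close around the upright pin, judged by eye rather than measured.
- **Knob:** I turned it 1.258 rad from home against a nominal 1.257, without ever commanding past that. I did not feel separate clicks in the force readings, so the count rests on the angle. The last wrist picture agrees: the plunger sits between two index pins, with the bar still in line with the fingers.
- **Last readings:** The finger opening is 15.3 mm on the 16 mm bar, and the force on the tool is about 17 N, built up from a slight off-centre grip. The nut and washer had not moved; I did not check the other loose parts individually.

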